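Put the spare grinding wheel away in the hasped tool chest

ROBOT

A 6-joint arm with a two-finger parallel gripper is mounted at the origin on the work surface. World frame = base frame: x ahead of the robot, y to its left, z up, the work surface at z = 0. Lengths are in m, angles in rad, forces in N, time in s.
With the tool pointing down it reaches from about 0.35 to 0.775 m from the base axis. Payload 7.3 kg.
Tool frame: the origin (TCP) lies between the finger pads; the fingertips stand robot.tcp_to_tips ahead of it and the grasp point (between the pads) lies 2 mm behind it (robot.tcp_to_tips is the distance from the TCP to the fingertips, in m); y points along the fingers, x is the direction in which the jaws open and shut, and the axes are right-handed (so a half turn about y gives the same grasp; the last joint's range is limited). The gripper opens to 92 mm and grips with 3 to 60 N. Pads are 19 mm wide; open, the fingers measure 130 mm over their backs; the gripper's body (75 mm by 190 mm) begins 47 mm behind the grasp point.
Start: joints at [-1.45, 0.342, 1.524, -0, 1.275, -0.146], TCP at [0.138, -0.506, 0.204] pointing down, gripper open.
Joint ranges: [-2.53, 2.53], [-0.77, 2.02], [0.04, 2.7], [-1, 4.14], [0.28, 2.66], [-3.11, 3.11]. Speed limits (rad/s): [2.57, 2.57, 3.14, 3.14, 3.14, 3.14].

INTERFACE

Orientations are given as [roll, pitch, yaw] about the fixed x, y, z axes, in that order (R = Rz(yaw) Ry(pitch) Rx(roll)).
In Python, from cell import status, read_camera, get_calibration, robot gives the robot as it stands.
- The arm moves only by the shell command python3 -m creep 'ROWS' [FORCE]. ROWS is JSON, a list of rows, each an object of numbers: "dx", "dy", "dz": the shift along the tool's x, y, z in m; "rx", "ry", "rz": the turn, a rotation vector about the tool's x, y, z in rad; "gripper": the opening, from 0 (shut) to 1 (fully open). A call has 1 to 20 rows; each row is the pose to reach, as a shift and turn from the pose commanded when the call began, along the tool's axes at that moment; what a row does not reach only later rows make up. A row lasts 1/8 s, in which the tool goes at most 62.5 mm and 10.7 degrees, less where a joint would pass 70% of its speed; a pose out of reach is approached as far as the arm can. A call with a gripper value outside its range is refused whole. The fingers move at their own pace and stop on an object; FORCE is the grip in N (left out, the last holds). Time passes only in rows, so rows that repeat a pose let the fingers close. It gives the time, the measured TCP pose, the force and the opening at its end, in the units of the state.
- status.observe(): the state, without advancing time (a new reading comes with each control period).
- read_camera(name): name is "side" or "top" or "wrist"; returns (picture, depth): 420x560x3 uint8, red, green, blue; 420x560 float32, m along the optical axis (not along the pixel's ray), 0 where there is no reading.
- get_calibration(name): a dict with "fx", "fy", "cx", "cy" (pixels), "xyz" and "rotation" of the camera in the world; the wrist camera has in their place "mount" (4x4, takes a point from camera to tool coordinates, whose origin is the TCP and whose axes are the tool frame's). Camera axes: x right, y down, z forward; pixel columns grow to the right and rows downward; lengths in m; the calibration is good to about 2 mm. A picture is of the moment at which its call begins: read the wrist's pose just before it. get_calibration takes no time and is no camera call.
- robot.hand_in(): hands the job in, once; it reports no verdict.
The state is a dict: "time": time; "qpos": joint angles; "qvel": joint speeds; "joint_efforts": joint torques, N m; "tool_pos": TCP position; "tool_rot": TCP orientation; "contact_force": force on the tool from outside, world axes, zero at the start; "torque": the same for the moment, N m; "opening": finger opening in m.
Only numpy, scipy, OpenCV 4.12 (cv2) and the standard library are available. Lean on these libraries where they do the work, as an engineer would, in place of code of your own. Each camera call takes 0.05 s, during which the arm holds its last target.

TASK

Put the spare grinding wheel away in the tool chest: while the lid is still shut, flip the hasp up off its staple and swing it right over towards the robot until it leans clear of the lid, then raise the lid until it stands upright or leans back. Then slide the wheel along the deck, without picking it up, over the raised lip so that it drops into the tray beyond and lies flat on the tray floor. Leave hasp and lid open, and leave the tools and other things around the chest where it is.

Things in the scene. Friction and masses are not known exactly. Their poses are not given: they have to be found in the camera images.
- chest: Low plywood tool chest fixed to the bench, 190 (x) by 400 (y) mm. Origin: centre of its underside; own x points from its front (robot side) to its rear, y to its left, z up. Coordinates in these notes are mm in this frame. Right half (y -200 to 0): tray under the lid. Left half (y 0 to 200): open loading deck. Front ledge over the tray half (x -95 to -61), top at z 104, carries the hasp.
- lip (a point): Middle of the crest of the round-topped steel lip along x between deck and tray: (17.5, -4, 93), y -10 to 2, 3 mm above the deck. The deck is flat at z 90; two guide rails along y, 8 mm wide and high, have their inner faces 124 mm apart at x -44.5 and 79.5.
- pocket (a point): Centre of the floor of the tray's square bay, (17.5, -80, 62), fixed to the chest. The bay is 135 by 138 mm inside: x -50 to 85, y -148 to -10. Its walls rise to about z 95, the divider at y -148 to z 90; beyond that lies a narrow bay with sockets.
- hasp (a joint): Hasp angle, rad: 0 = flat over the lid, staple through its slot; 1.57 = upright; 2.5 = stop, swung over towards the robot. Hinge along chest y, stays where it is left; about 3 N at its pull bar moves it. Dark steel strap 36 mm wide, 4 thick, reaching 112 mm rearward from its hinge; slot 43 to 59 mm from the hinge. Over the staple it holds the lid shut.
- hasp_hinge (a point): Centre of the hasp's hinge axis, chest frame (-80, -50, 107.5).
- hasp_bar (a point): Middle of the hasp's pull bar: round 10 mm steel bar along chest y on two legs 56 mm apart, near the free end, 105 mm along the strap from the hinge and 32 mm above its middle plane: (25, -50, 139.5) while shut. Turns with the hasp. The staple, a steel loop 24 mm wide, stands 19 mm above the lid at x -30, y -50.
- lid (a joint): Lid angle, rad: 0 = shut, 1.57 = upright, 1.8 = stop. Hinge along chest y at the rear; stiff, stays where it is left, about 5 N at the handle raises it. Plywood 155 (x) by 200 (y) by 8 mm, underside at z 96 when shut.
- lid_hinge (a point): Middle of the lid's hinge axis, chest frame (95, -100, 96).
- lid_handle (a point): Middle of the lid's handle: round 10 mm steel bar along chest y on two legs 80 mm apart, 140 mm forward of the hinge axis and 43 mm above the lid's underside: (-45, -145, 139) while shut. Turns with the lid and ends on the far side of the raised lid.
- wheel: Spare grinding wheel: grey disc, 110 mm across, 18 mm thick, both rims bevelled (5 mm in, 3.6 mm high), about 0.3 kg, lying flat on the loading deck between the rails. Origin: centre of its underside; z up.
- wrench: Steel open-ended wrench, 190 mm, lying on the bench in front of the chest; bystander. Origin near its middle.
- screwdriver: Screwdriver with black handle, 200 mm, lying on the bench in front of the chest; bystander. Origin near its middle.
- jar: Amber glass jar, 70 mm across, 90 mm high, beside the chest; bystander. Origin: centre of its underside.
- can: Grey can, 66 mm across, 110 mm high, upright beside the chest; bystander. Origin: centre of its underside.
- offcut: Wooden block 60 x 90 x 40 mm, on the bench left of the chest; bystander. Origin: centre of its underside.
- roundbar: Steel round bar standing upright beside the chest, 40 mm across, 120 mm high; bystander. Origin: centre of its underside.
Mind the look-alikes: they are no part of the job. Leave any pink or turquoise look-alike of the wheel alone.

How it is judged:
By the outcome, as a careful person would: the job done as asked, in the order asked, and still so for the second after the job is handed in, with the robot touching nothing.
It also fails if it takes over 72 s, if anything falls off the work surface, if the arm or the gripper's body presses on something with over 40 N, if the wrist force passes 120 N, or if a joint passes its speed limit or range.

## Working session

There is one attempt and no reset: what is moved stays moved. The work goes in short steps, Python scripts to look and compute and a shell command to move; the robot and the scene stay as the last step left them, time stands still between calls to the robot, and variables do not carry over. Pictures are saved under pics/ and viewed, and the job is handed in when it is done.

```bash
ls; mkdir -p pics; python3 - <<'E'
from cell import status, read_camera, get_calibration, robot
import cv2, numpy as np
s=status.observe(); print(s); print(robot.tcp_to_tips)
for n in ["side","top","wrist"]:
    p,d=read_camera(n); cv2.imwrite(f"pics/{n}0.png",p[:,:,::-1]); np.save(f"{n}0.npy",d)
    print(n,get_calibration(n))
E
```

```text
pics
{'time': 0.0, 'qpos': array([-1.44998529e+00,  3.42735603e-01,  1.52504708e+00, -1.29429045e-05,
        1.27542722e+00, -1.45975380e-01]), 'qvel': array([-0.00191943,  0.00051255,  0.00057185, -0.00018223, -0.00153029,
        0.00057062]), 'joint_efforts': array([ 1.94238901e-04, -4.31236589e+01, -2.44219226e+01,  7.18345447e-02,
        5.58101234e-02, -1.35846203e-04]), 'tool_pos': array([ 0.13838011, -0.50594952,  0.20312784]), 'tool_rot': array([-1.57057333,  0.00160185, -1.30400595]), 'contact_force': array([ 0.20295165,  0.33466356, -0.17464465]), 'torque': array([-0.03659364,  0.01110304,  0.00839357]), 'opening': 0.09184403165827525}
0.017
side {'fx': 414.6311538302378, 'fy': 414.6311538302378, 'cx': 279.94721172361193, 'cy': 217.475161118749, 'xyz': array([ 0.3693509 , -0.76576844,  0.61772068]), 'rotation': array([-2.13953336, -0.01710114, -0.2719198 ])}
top {'fx': 392.6135058277128, 'fy': 392.6135058277128, 'cx': 282.7677231575878, 'cy': 207.13122715414067, 'xyz': array([ 0.41836331, -0.00657903,  1.07398981]), 'rotation': array([-2.97854963, -0.01220666, -1.58127961])}
wrist {'fx': 365.6921394535762, 'fy': 365.6921394535762, 'cx': 280.80149206054585, 'cy': 212.5148078220068, 'mount': array([[ 9.99999128e-01, -1.17797890e-03, -5.97734496e-04,
         1.23608464e-05],
       [ 2.24079912e-04, -2.94669821e-01,  9.55599103e-01,
        -1.81378212e-01],
       [-1.30180990e-03, -9.55598404e-01, -2.94669300e-01,
         7.86562187e-02],
       [ 0.00000000e+00,  0.00000000e+00,  0.00000000e+00,
         1.00000000e+00]])}
```

View pics/side0.png

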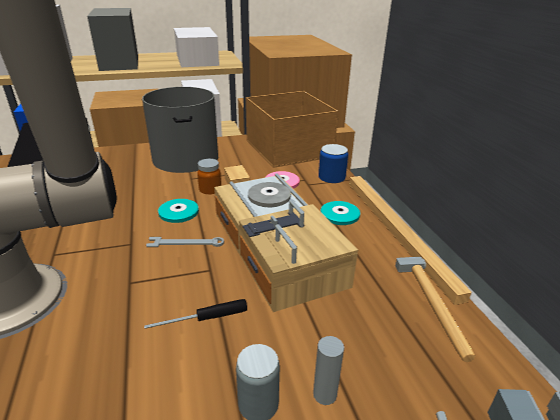

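View pics/top0.png

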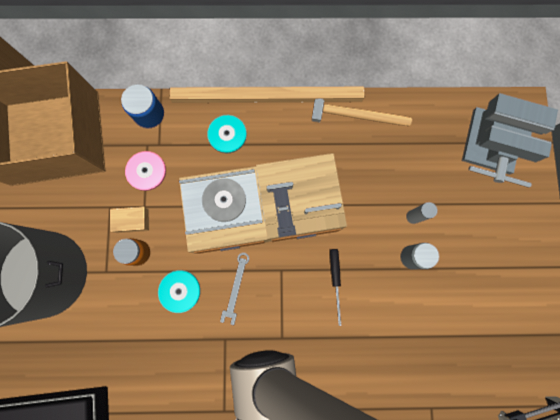

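View pics/wrist0.png

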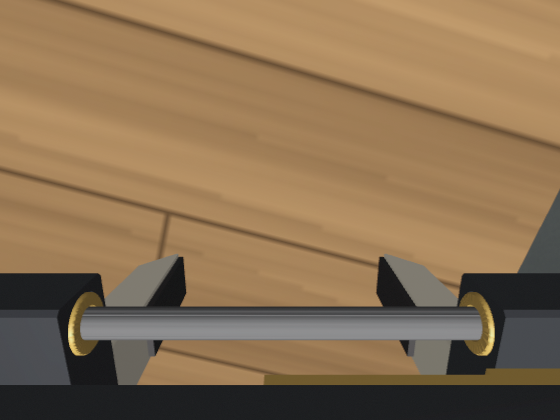

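```bash
cat > h.py <<'E'
from cell import status, read_camera, get_calibration, robot
import cv2, numpy as np
from scipy.spatial.transform import Rotation as R
def rot(r): return R.from_euler('xyz',r).as_matrix()
def pose(n,s=None):
    c=get_calibration(n)
    if n!="wrist": return c,rot(c['rotation']),np.array(c['xyz'])
    s=s or status.observe(); T=np.eye(4);T[:3,:3]=rot(s['tool_rot']);T[:3,3]=s['tool_pos']
    M=T@c['mount']; return c,M[:3,:3],M[:3,3]
def cloud(d,c,Rm,t):
    v,u=np.mgrid[:d.shape[0],:d.shape[1]]
    P=np.stack([(u-c['cx'])/c['fx']*d,(v-c['cy'])/c['fy']*d,d],-1)
    return P@Rm.T+t
def ray(uv,z,c,Rm,t):
    D=Rm@np.array([(uv[0]-c['cx'])/c['fx'],(uv[1]-c['cy'])/c['fy'],1.]); return t+D*(z-t[2])/D[2]
def tri(uv1,p1,uv2,p2):
    A=[];b=[]
    Ds=[];ts=[]
    for uv,(c,Rm,t) in((uv1,p1),(uv2,p2)):
        D=Rm@np.array([(uv[0]-c['cx'])/c['fx'],(uv[1]-c['cy'])/c['fy'],1.]);D/=np.linalg.norm(D)
        Q=np.eye(3)-np.outer(D,D);A.append(Q);b.append(Q@t);Ds.append(D);ts.append(t)
    x=np.linalg.lstsq(np.vstack(A),np.hstack(b),rcond=None)[0]
    return x,[np.linalg.norm(A[i]@(x-ts[i])) for i in (0,1)]
E
python3 - <<'E'
from h import *
for n in["top","side"]:
    d=np.load(f"{n}0.npy");P=cloud(d,*pose(n));
    im=cv2.imread(f"pics/{n}0.png")
    np.save(f"P{n}.npy",P)
    for uv in ([(223,190),(300,180),(300,300),(223,215),(190,188)] if n=="top" else [(255,190),(320,225),(200,280),(232,195)]): print(n,uv,P[uv[1],uv[0]].round(4))
    x0,y0,w,h=(165,140,200,125) if n=="top" else (200,160,170,150)
    f=4 if n=="top" else 4
    cv2.imwrite(f"pics/{n}0c.png",cv2.resize(im[y0:y0+h,x0:x0+w],None,fx=f,fy=f,interpolation=cv2.INTER_CUBIC))
# chest top mask from top cloud
P=np.load("Ptop.npy");z=P[...,2]
m=((z>0.085)&(P[...,0]>0.35)&(P[...,0]<0.65)&(P[...,1]>-.25)&(P[...,1]<.3)).astype(np.uint8)
k,l,st,c=cv2.connectedComponentsWithStats(m)
i=1+np.argmax(st[1:,4]);print(st[i])
m=l==i
pts=P[m][:,:2]; r=cv2.minAreaRect((pts*1000).astype(np.float32));print(r,cv2.boxPoints(r))
E
```

```text
top (223, 190) [0.6223 0.1296 0.1062]
top (300, 180) [ 0.4184 -0.0066  1.074 ]
top (300, 300) [ 0.3435 -0.0647  0.0044]
top (223, 215) [0.5584 0.1282 0.1096]
top (190, 188) [0.6308 0.2153 0.0935]
side (255, 190) [0.5658 0.143  0.1065]
side (320, 225) [ 0.6726 -0.0458  0.1039]
side (200, 280) [ 0.3969 -0.042  -0.0012]
side (232, 195) [0.5092 0.1622 0.089 ]
[ 179  179  168   73 9620]
((534.1754150390625, 32.82940673828125), (420.19488525390625, 231.62310791015625), 89.99923706054688) [[ 418.36105 -177.2665 ]
 [ 649.98413 -177.26958]
 [ 649.98975  242.92531]
 [ 418.3667   242.92839]]
```

```bash
python3 - <<'E'
from h import *
P=np.load("Ptop.npy");z=P[...,2]
for zl,zh in((0.08,0.3),(0.08,0.115)):
    m=((z>zl)&(z<zh)&(P[...,0]>0.35)&(P[...,0]<0.8)&(P[...,1]>-.25)&(P[...,1]<.3)).astype(np.uint8)
    k,l,st,c=cv2.connectedComponentsWithStats(m)
    i=1+np.argmax(st[1:,4]);m=l==i;print(st[i])
    r=cv2.minAreaRect((P[m][:,:2]*1000).astype(np.float32));print(r,cv2.boxPoints(r).round(1).tolist())
E
```

```text
[  179   154   168    98 11792]
((592.8045043945312, 34.23750305175781), (191.5437469482422, 400.6953125), 8.418449401855469) [[468.70001220703125, 218.39999389648438], [527.4000244140625, -178.0], [716.9000244140625, -149.89999389648438], [658.2000122070312, 246.39999389648438]]
[  179   154   168    98 11467]
((592.8045043945312, 34.23750305175781), (191.5437469482422, 400.6953125), 8.418449401855469) [[468.70001220703125, 218.39999389648438], [527.4000244140625, -178.0], [716.9000244140625, -149.89999389648438], [658.2000122070312, 246.39999389648438]]
```

View pics/top0c.png

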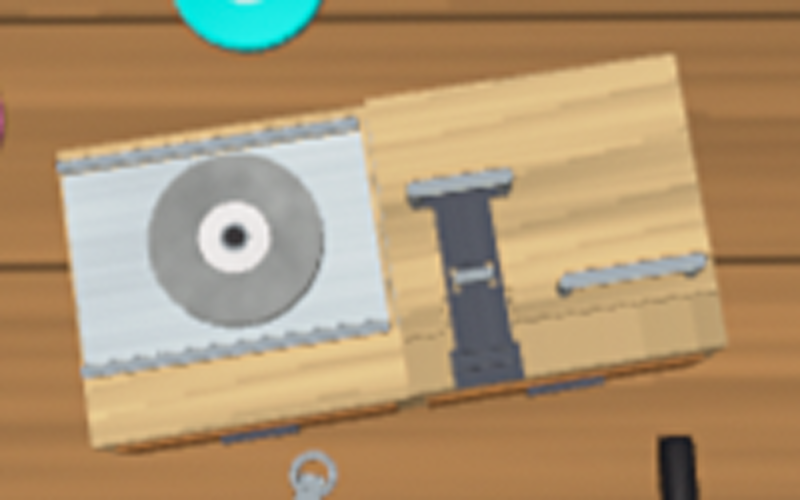

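View pics/side0c.png

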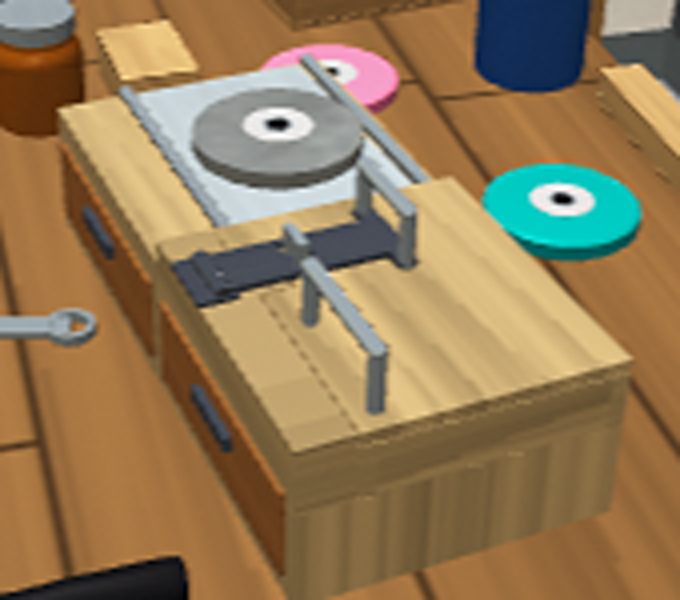

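```bash
cat >> h.py <<'E'
C0=np.array([0.5928,0.0342,0.0]);YAW=np.deg2rad(8.42)
def c2w(p): return C0+rot([0,0,YAW])@(np.array(p)/1000)
def w2c(p): return (rot([0,0,YAW]).T@(np.array(p)-C0))*1000
def proj(p,c,Rm,t):
    q=Rm.T@(np.array(p)-t); return np.array([q[0]/q[2]*c['fx']+c['cx'],q[1]/q[2]*c['fy']+c['cy']])
E
python3 - <<'E'
from h import *
t,s=pose("top"),pose("side")
P=dict(bar=(25,-50,139.5),handle=(-45,-145,139),handL=(-45,-105,139),handR=(-45,-185,139),wheelhub=None)
for k,p in P.items():
    if p: w=c2w(p);print(k,w.round(4),((proj(w,*t)-[165,140])*4).round(0),((proj(w,*s)-[200,160])*4).round(0))
def T(a,b): return (a[0]/4+165,a[1]/4+140),(b[0]/4+200,b[1]/4+160)
for n,a,b in(("bar",(460,183),(388,203)),("handle",(632,274),(343,306)),("wheel",(235,237),(279,124))):
    a,b=T(a,b);x,e=tri(a,t,b,s);print(n,x.round(4),np.round(e,4),w2c(x).round(1))
E
```

```text
bar [ 0.6249 -0.0116  0.1395] [457. 183.] [383. 186.]
handle [ 0.5695 -0.1158  0.139 ] [630. 271.] [340. 305.]
handL [ 0.5637 -0.0763  0.139 ] [565. 281.] [308. 264.]
handR [ 0.5754 -0.1554  0.139 ] [695. 261.] [374. 349.]
bar [ 0.6274 -0.0135  0.1289] [0.0002 0.0002] [ 27.2 -52.3 128.9]
handle [ 0.5693 -0.1171  0.1387] [0.0014 0.0014] [ -45.4 -146.2  138.7]
wheel [0.5995 0.1271 0.1076] [0.001 0.001] [ 20.2  90.9 107.6]
```

```bash
cat >> h.py <<'E'
def delta(p,yaw=None,tilt=0,s=None):
    """p world target of TCP; yaw tool yaw; tilt about tool z (after yaw)"""
    s=s or status.observe(); Rt=rot(s['tool_rot']); d=Rt.T@(np.array(p)-s['tool_pos'])
    out=d.round(4)
    if yaw is not None:
        Rg=rot([-np.pi/2,0,yaw])@rot([0,0,tilt]); rv=R.from_matrix(Rt.T@Rg).as_rotvec(); return out,rv.round(3)
    return out
E
python3 - <<'E'
from h import *
p=c2w((25,-50,270));print(p,delta(p,YAW))
E
```

```text
[ 0.62485195 -0.01160036  0.27      ] (array([-0.3488, -0.0662,  0.5996]), array([-1.000e-03, -1.451e+00, -1.000e-03]))
```

Candidates for the wheel (top view): grey disc (223,199) on the deck, turquoise (227,133) and (179,292), pink (145,170). The grey one on the deck is the wheel, and the close crop confirms it. Candidates for the hasp bar: (280,186) on the dark strap, the lid handle (322,208), drawer pulls (230,249) and (306,236). The bar on the dark strap is the one I want.

```bash
python3 -m creep '[{"dx":0,"dy":-0.06,"dz":0},{"dx":-0.03,"dy":-0.066,"dz":0.05,"ry":-0.12},{"dx":-0.06,"dy":-0.066,"dz":0.1,"ry":-0.24},{"dx":-0.09,"dy":-0.066,"dz":0.15,"ry":-0.36},{"dx":-0.12,"dy":-0.066,"dz":0.2,"ry":-0.48},{"dx":-0.15,"dy":-0.066,"dz":0.25,"ry":-0.6},{"dx":-0.18,"dy":-0.066,"dz":0.3,"ry":-0.72},{"dx":-0.21,"dy":-0.066,"dz":0.35,"ry":-0.85},{"dx":-0.24,"dy":-0.066,"dz":0.4,"ry":-1.0},{"dx":-0.27,"dy":-0.066,"dz":0.45,"ry":-1.15},{"dx":-0.3,"dy":-0.066,"dz":0.5,"ry":-1.3},{"dx":-0.33,"dy":-0.066,"dz":0.55,"ry":-1.45},{"dx":-0.349,"dy":-0.066,"dz":0.6,"ry":-1.451},{"dx":-0.349,"dy":-0.066,"dz":0.6,"ry":-1.451},{"dx":-0.349,"dy":-0.066,"dz":0.6,"ry":-1.451}]' 10
python3 - <<'E'
from h import *
s=status.observe();print(s['qpos'].round(2))
p,d=read_camera("wrist");cv2.imwrite("pics/w1.png",p[:,:,::-1]);np.save("w1.npy",d)
c=pose("wrist",s);im=p[:,:,::-1].copy()
for q in[(25,-22,139.5),(25,-78,139.5),(-45,-105,139),(-45,-185,139),(-30,-50,123),(-80,-50,107.5),(95,-200,104),(17.5,-4,93)]:
    u=proj(c2w(q),*c).round().astype(int);print(q,u);cv2.circle(im,tuple(map(int,u)),4,(0,0,255),1)
cv2.imwrite("pics/w1o.png",im)
E
```

```text
[-1.45  0.34  1.52  0.    1.28 -0.15]
(25, -22, 139.5) [-1431 -2389]
(25, -78, 139.5) [-1146 -2302]
(-45, -105, 139) [ -782 -1531]
(-45, -185, 139) [ -483 -1457]
(-30, -50, 123) [ -867 -1473]
(-80, -50, 107.5) [ -646 -1016]
(95, -200, 104) [ -422 -2091]
(17.5, -4, 93) [ -863 -1468]invalid input at $[0]: expected keys dx, dy, dz, rx, ry, rz, gripper
```

All seven keys are required in each row.

```bash
python3 -m creep '[{"dx":0,"dy":-0.06,"dz":0,"rx":0,"ry":0,"rz":0,"gripper":1},{"dx":-0.03,"dy":-0.066,"dz":0.05,"rx":0,"ry":-0.12,"rz":0,"gripper":1},{"dx":-0.06,"dy":-0.066,"dz":0.1,"rx":0,"ry":-0.24,"rz":0,"gripper":1},{"dx":-0.09,"dy":-0.066,"dz":0.15,"rx":0,"ry":-0.36,"rz":0,"gripper":1},{"dx":-0.12,"dy":-0.066,"dz":0.2,"rx":0,"ry":-0.48,"rz":0,"gripper":1},{"dx":-0.15,"dy":-0.066,"dz":0.25,"rx":0,"ry":-0.6,"rz":0,"gripper":1},{"dx":-0.18,"dy":-0.066,"dz":0.3,"rx":0,"ry":-0.72,"rz":0,"gripper":1},{"dx":-0.21,"dy":-0.066,"dz":0.35,"rx":0,"ry":-0.85,"rz":0,"gripper":1},{"dx":-0.24,"dy":-0.066,"dz":0.4,"rx":0,"ry":-1.0,"rz":0,"gripper":1},{"dx":-0.27,"dy":-0.066,"dz":0.45,"rx":0,"ry":-1.15,"rz":0,"gripper":1},{"dx":-0.3,"dy":-0.066,"dz":0.5,"rx":0,"ry":-1.3,"rz":0,"gripper":1},{"dx":-0.33,"dy":-0.066,"dz":0.55,"rx":0,"ry":-1.45,"rz":0,"gripper":1},{"dx":-0.349,"dy":-0.066,"dz":0.6,"rx":0,"ry":-1.451,"rz":0,"gripper":1},{"dx":-0.349,"dy":-0.066,"dz":0.6,"rx":0,"ry":-1.451,"rz":0,"gripper":1},{"dx":-0.349,"dy":-0.066,"dz":0.6,"rx":0,"ry":-1.451,"rz":0,"gripper":1}]' 10
python3 - <<'E'
from h import *
s=status.observe();print(s['qpos'].round(2))
p,d=read_camera("wrist");cv2.imwrite("pics/w1.png",p[:,:,::-1]);np.save("w1.npy",d)
c=pose("wrist",s);im=p[:,:,::-1].copy()
for q in[(25,-22,139.5),(25,-78,139.5),(-45,-105,139),(-45,-185,139),(-30,-50,123),(-80,-50,107.5),(95,-200,104),(17.5,-4,93)]:
    u=proj(c2w(q),*c).round().astype(int);print(q,u);cv2.circle(im,tuple(map(int,u)),4,(0,0,255),1)
cv2.imwrite("pics/w1o.png",im)
E
```

```text
time: 2.08
tool_pos: [0.6248, -0.0117, 0.2692]
tool_rot: [-1.571, 0.001, 0.147]
contact_force: [-0.1, -0.7, 0.6]
opening: 0.0918
[-0.14  0.5   1.1  -0.    1.54 -0.29]
(25, -22, 139.5) [283 163]
(25, -78, 139.5) [283 225]
(-45, -105, 139) [207 253]
(-45, -185, 139) [212 328]
(-30, -50, 123) [223 191]
(-80, -50, 107.5) [173 187]
(95, -200, 104) [347 320]
(17.5, -4, 93) [275 137]
```

View pics/w1o.png

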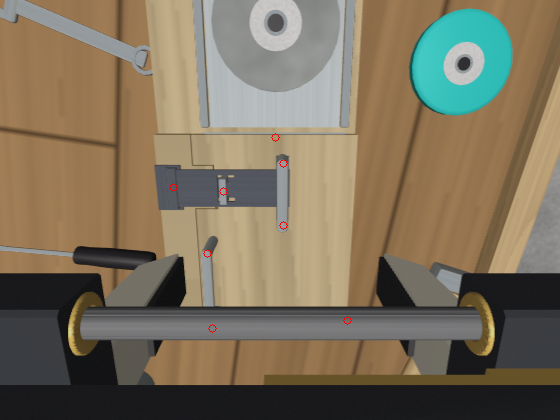

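```bash
python3 - <<'E'
from h import *
s=status.observe();c=pose("wrist",s);d=np.load("w1.npy");P=cloud(d,*c)
for uv in[(283,175),(283,193),(283,210),(208,260),(275,60),(275,110),(222,190)]: print(uv,P[uv[1],uv[0]].round(4),w2c(P[uv[1],uv[0]]).round(1))
a,e=tri((283,192.5),c,(296.2,208.2),pose("side"));print(w2c(a).round(1),e)
print(delta(c2w((25,-50,146.5)),YAW))
E
```

```text
(283, 175) [0.6223 0.0063 0.1441] [ 25.1 -31.9 144.1]
(283, 193) [ 0.6246 -0.0092  0.1446] [ 25.1 -47.6 144.6]
(283, 210) [ 0.6268 -0.0243  0.1448] [ 25.1 -62.8 144.8]
(208, 260) [ 0.566  -0.0815  0.1445] [ -43.5 -110.5  144.5]
(275, 60) [0.6018 0.0985 0.109 ] [ 18.3  62.3 109. ]
(275, 110) [0.6074 0.0566 0.0906] [17.7 20.  90.6]
(222, 190) [ 0.5694 -0.02    0.1225] [-31.1 -50.2 122.5]
[ 25.7 -49.9 134.6] [np.float64(0.0006183858385458129), np.float64(0.0006183858385464204)]
(array([0.0004, 0.1232, 0.0006]), array([ 0.   , -0.001, -0.001]))
```

```bash
python3 -m creep '[{"dx":0,"dy":0.03,"dz":0,"rx":0,"ry":0,"rz":0,"gripper":0.4},{"dx":0,"dy":0.06,"dz":0,"rx":0,"ry":0,"rz":0,"gripper":0.4},{"dx":0,"dy":0.09,"dz":0,"rx":0,"ry":0,"rz":0,"gripper":0.4},{"dx":0,"dy":0.11,"dz":0,"rx":0,"ry":0,"rz":0,"gripper":0.4},{"dx":0,"dy":0.123,"dz":0,"rx":0,"ry":0,"rz":0,"gripper":0.4},{"dx":0,"dy":0.123,"dz":0,"rx":0,"ry":0,"rz":0,"gripper":0.4},{"dx":0,"dy":0.123,"dz":0,"rx":0,"ry":0,"rz":0,"gripper":0.05},{"dx":0,"dy":0.123,"dz":0,"rx":0,"ry":0,"rz":0,"gripper":0.05},{"dx":0,"dy":0.123,"dz":0,"rx":0,"ry":0,"rz":0,"gripper":0.05},{"dx":0,"dy":0.123,"dz":0,"rx":0,"ry":0,"rz":0,"gripper":0.05},{"dx":0,"dy":0.123,"dz":0,"rx":0,"ry":0,"rz":0,"gripper":0.05}]' 12
python3 - <<'E'
from h import *
# arc of the bar from shut, in tool coords (x=chest x, y=down), relative to shut
import math
for th in range(0,95,8):
    a=math.radians(th)+math.atan2(32,105);r=math.hypot(105,32)
    x=-80+r*math.cos(a)-25;z=107.5+r*math.sin(a)-139.5
    print(th,round(x/1000,4),round(-z/1000,4))
E
```

```text
time: 3.5
tool_pos: [0.6252, -0.0116, 0.1469]
tool_rot: [-1.571, -0.0, 0.147]
contact_force: [0.5, 0.4, 0.4]
opening: 0.0048
0 0.0 -0.0
8 -0.0055 -0.0143
16 -0.0129 -0.0277
24 -0.0221 -0.0399
32 -0.0329 -0.0508
40 -0.0451 -0.06
48 -0.0585 -0.0674
56 -0.0728 -0.0729
64 -0.0877 -0.0764
72 -0.103 -0.0777
80 -0.1183 -0.077
88 -0.1333 -0.0741
```

```bash
python3 - <<'E'
from h import *
for n in("side","wrist"):
    p,d=read_camera(n);im=p[:,:,::-1]
    if n=="side": im=cv2.resize(im[140:290,220:390],None,fx=4,fy=4,interpolation=cv2.INTER_CUBIC)
    cv2.imwrite(f"pics/{n}2.png",im)
E
```

```text
(no output)
```

View pics/side2.png

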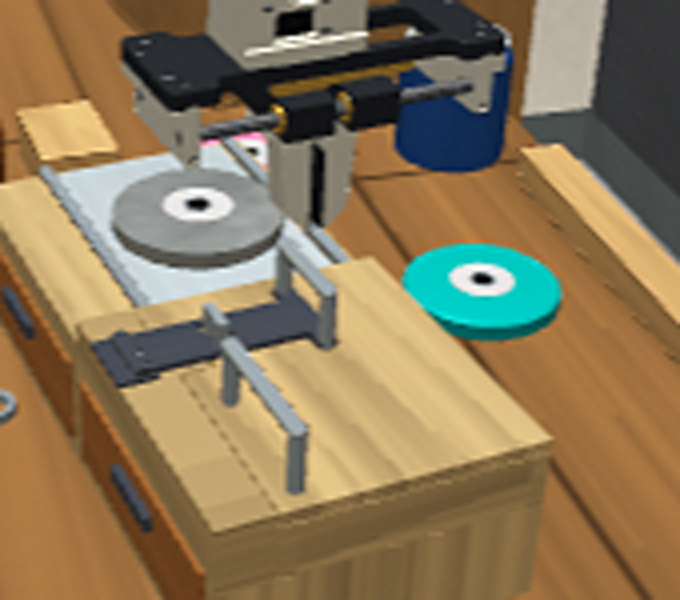

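View pics/wrist2.png

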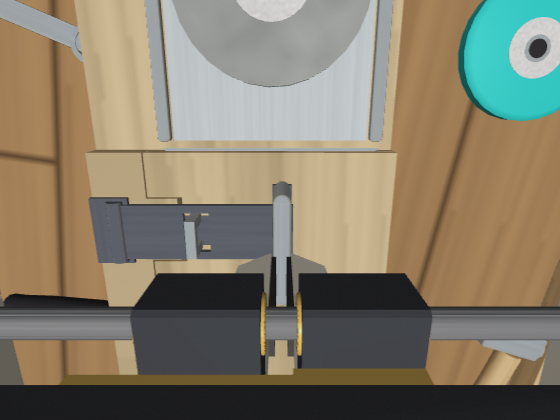

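```bash
python3 - <<'E'
from h import *
s=status.observe();print(s['opening'],s['tool_pos'],w2c(s['tool_pos']).round(1))
Rt=rot(s['tool_rot'])
for n in("side","wrist"):
  c=pose(n,s)
  for nm,q in(("tcp",s['tool_pos']),("tips",s['tool_pos']+Rt[:,1]*.017),("barL",c2w((25,-22,139.5))),("barR",c2w((25,-78,139.5)))):
    u=proj(q,*c); print(n,nm,u.round(1),((u-[220,140])*4).round() if n=="side" else "")
E
```

```text
0.004255807005791503 [ 0.62519537 -0.01157762  0.14677008] [ 25.3 -50.  146.8]
side tcp [296.  203.6] [304. 254.]
side tips [295.7 210.1] [303. 280.]
side barL [290.4 200.6] [282. 242.]
side barR [301.3 212.6] [325. 290.]
wrist tcp [283.1 254.8] 
wrist tips [283. 243.] 
wrist barL [282.4 200.9] 
wrist barR [282.4 294.2]
```

```bash
python3 - <<'E'
from h import *
s=status.observe()
p,d=read_camera("wrist");c=pose("wrist",s);P=cloud(d,*c);Rt=rot(s['tool_rot'])
for uv in[(250,258),(250,266),(270,258),(276,262),(290,262),(300,258),(315,266),(283,195),(283,240),(283,260),(283,280),(190,235),(275,150)]:
    q=P[uv[1],uv[0]];print(uv,d[uv[1],uv[0]].round(4),"tool",(Rt.T@(q-s['tool_pos'])*1000).round(1),"chest",w2c(q).round(1))
p,d=read_camera("side");P=cloud(d,*pose("side"))
for uv in[(298,196),(303,192),(290,190),(296,207)]:
    q=P[uv[1],uv[0]];print(uv,"tool",(Rt.T@(q-s['tool_pos'])*1000).round(1),"chest",w2c(q).round(1))
E
```

```text
(250, 258) 0.2375 tool [-21.3  36.9 -18.4] chest [  4.  -68.5 109.8]
(250, 266) 0.158 tool [-14.5 -37.2  11. ] chest [ 10.8 -39.  183.9]
(270, 258) 0.1662 tool [ -6.1 -28.6  11. ] chest [ 19.2 -39.1 175.4]
(276, 262) 0.2013 tool [-3.9  3.1 -5.7] chest [ 21.4 -55.7 143.7]
(290, 262) 0.1659 tool [  3.  -29.4   9.3] chest [ 28.3 -40.7 176.2]
(300, 258) 0.1666 tool [  7.5 -28.2  10.7] chest [ 32.9 -39.3 174.9]
(315, 266) 0.159 tool [ 13.7 -36.2  10.6] chest [ 39.  -39.4 183. ]
(283, 195) 0.1924 tool [-0.1  5.3 31.8] chest [ 25.3 -18.2 141.5]
(283, 240) 0.1966 tool [-0.1  2.2  7.6] chest [ 25.3 -42.4 144.5]
(283, 260) 0.1997 tool [-0.1  1.9 -3.9] chest [ 25.3 -53.9 144.9]
(283, 280) 0.2036 tool [ -0.    2.2 -16.2] chest [ 25.3 -66.2 144.5]
(190, 235) 0.2183 tool [-55.5  23.3   2.7] chest [-30.1 -47.4 123.5]
(275, 150) 0.2349 tool [-5.  54.9 48.9] chest [20.4 -1.1 91.9]
(298, 196) tool [ 57.7  47.3 103.3] chest [83.  53.3 99.4]
(303, 192) tool [  9.2 -34.2 -12.7] chest [ 34.5 -62.8 181. ]
(290, 190) tool [-21. -44. -10.] chest [  4.3 -60.1 190.8]
(296, 207) tool [-4.3  2.8 -8.9] chest [ 21.1 -58.9 143.9]
```

```bash
python3 - <<'E'
from h import *
s=status.observe()
c=get_calibration("wrist");M=c['mount']
d=np.load("wrist0.npy");P=cloud(d,c,M[:3,:3],M[:3,3])*1000
for uv in[(180,258),(178,265),(170,280),(160,262),(150,270),(170,330),(150,345),(380,262),(395,265),(430,290),(280,320)]: print(uv,P[uv[1],uv[0]].round(1))
m=(P[...,1]<60)&(abs(P[...,0])<80)
ys=P[...,1][m];print(ys.min(),ys.max(),np.histogram(ys,bins=12))
p,d=read_camera("wrist");print(robot.__dict__ if hasattr(robot,'__dict__') else dir(robot))
p,d=read_camera("side");Pw=cloud(d,*pose("side"));Rt=rot(s['tool_rot']);T=(Pw-s['tool_pos'])@Rt*1000
m=(abs(T[...,0])<30)&(abs(T[...,2])<14)&(T[...,1]>-70)&(T[...,1]<40)
for v in range(160,225,3):
    r=np.where(m[v])[0]
    if len(r): print(v,r.min(),r.max(),T[v,r[0]].round(0),T[v,r[len(r)//2]].round(0),T[v,r[-1]].round(0))
E
```

```text
(180, 258) [-47.8 -26.    9.8]
(178, 265) [-46.9 -32.7   9.5]
(170, 280) [-47.4 -44.    7.9]
(160, 262) [-54.8 -32.7  10.9]
(150, 270) [-56.6 -40.5  10.8]
(170, 330) [ -27.3 -106.9   27.6]
(150, 345) [-48.3 -69.4  -4.8]
(380, 262) [ 44.5 -27.    8.2]
(395, 265) [ 48.5 -36.   10.9]
(430, 290) [ 55.5 -57.2  10.5]
(280, 320) [  -1.3 -105.2   29.2]
-181.37797014309893 -22.507673521262177 (array([  932,     0,     0,  4622, 17492, 29321,  6331,  1532,  1696,
        1994,  1832,  1163]), array([-181.37797014, -168.13877876, -154.89958737, -141.66039599,
       -128.4212046 , -115.18201322, -101.94282183,  -88.70363045,
        -75.46443906,  -62.22524768,  -48.98605629,  -35.74686491,
        -22.50767352]))
{}
175 298 298 [  4. -68.   5.] [  4. -68.   5.] [  4. -68.   5.]
178 286 307 [-22. -63.  10.] [  4. -68. -11.] [ 17. -66. -12.]
181 286 307 [-22. -56.  10.] [ -5. -63. -10.] [ 19. -58. -10.]
184 286 306 [-21. -49.  10.] [ -3. -53.  -7.] [ 16. -51. -11.]
187 287 306 [-20. -43.   7.] [ -4. -47.  -9.] [ 18. -43.  -9.]
190 288 306 [-20. -38.   2.] [ -3. -39.  -8.] [ 19. -34.  -8.]
193 290 303 [-21. -36. -10.] [  1. -27.   0.] [ 11. -30. -10.]
196 294 300 [-11. -27.  -9.] [ -6. -27. -11.] [  4. -24. -10.]
202 292 294 [-3.  3. 14.] [ 0.  2. 11.] [ 0.  2. 11.]
205 292 297 [-5.  8. 10.] [-2.  3. -0.] [ 2.  4. -1.]
208 294 297 [-6.  9. -2.] [ -6.   3. -12.] [ -3.   4. -12.]
217 285 297 [-20.  38.  13.] [-9. 36.  5.] [ 6. 39.  4.]
220 284 298 [-27.  38.   3.] [-14.  36.  -6.] [  1.  37. -12.]
223 287 289 [-27.  37. -13.] [-24.  38. -12.] [-23.  38. -14.]
```

The fingers closed on nothing. Wrist and side depth both put the real fingertips about 24 mm *behind* the reported TCP, where the stated offset is 17 mm ahead of it. I'll work from the measured tips from here on. Next: open, go 43 mm lower, and regrip.

```bash
python3 -m creep '[{"dx":0,"dy":0,"dz":0,"rx":0,"ry":0,"rz":0,"gripper":0.4},{"dx":0,"dy":0,"dz":0,"rx":0,"ry":0,"rz":0,"gripper":0.4},{"dx":0,"dy":0,"dz":0,"rx":0,"ry":0,"rz":0,"gripper":0.4},{"dx":0,"dy":0.015,"dz":0,"rx":0,"ry":0,"rz":0,"gripper":0.4},{"dx":0,"dy":0.03,"dz":0,"rx":0,"ry":0,"rz":0,"gripper":0.4},{"dx":0,"dy":0.043,"dz":0,"rx":0,"ry":0,"rz":0,"gripper":0.4},{"dx":0,"dy":0.043,"dz":0,"rx":0,"ry":0,"rz":0,"gripper":0.4}]' 12; python3 -m creep '[{"dx":0,"dy":0,"dz":0,"rx":0,"ry":0,"rz":0,"gripper":0.05},{"dx":0,"dy":0,"dz":0,"rx":0,"ry":0,"rz":0,"gripper":0.05},{"dx":0,"dy":0,"dz":0,"rx":0,"ry":0,"rz":0,"gripper":0.05},{"dx":0,"dy":0,"dz":0,"rx":0,"ry":0,"rz":0,"gripper":0.05},{"dx":0,"dy":0,"dz":0,"rx":0,"ry":0,"rz":0,"gripper":0.05}]' 12
```

```text
time: 4.68
tool_pos: [0.6242, -0.0115, 0.1019]
tool_rot: [-1.57, 0.003, 0.147]
contact_force: [1.0, -0.3, 0.7]
opening: 0.0368
time: 5.3
tool_pos: [0.6258, -0.0116, 0.1043]
tool_rot: [-1.571, -0.001, 0.147]
contact_force: [2.5, 0.3, 1.4]
opening: 0.0096
```

```bash
python3 -m creep '[{"dx":-0.0055,"dy":-0.0143,"dz":0,"rx":0,"ry":0,"rz":0,"gripper":0.05},{"dx":-0.0129,"dy":-0.0277,"dz":0,"rx":0,"ry":0,"rz":0,"gripper":0.05},{"dx":-0.0221,"dy":-0.0399,"dz":0,"rx":0,"ry":0,"rz":0,"gripper":0.05},{"dx":-0.0329,"dy":-0.0508,"dz":0,"rx":0,"ry":0,"rz":0,"gripper":0.05},{"dx":-0.0451,"dy":-0.06,"dz":0,"rx":0,"ry":0,"rz":0,"gripper":0.05},{"dx":-0.0585,"dy":-0.0674,"dz":0,"rx":0,"ry":0,"rz":0,"gripper":0.05},{"dx":-0.0585,"dy":-0.0674,"dz":0,"rx":0,"ry":0,"rz":0,"gripper":0.05}]' 15
python3 - <<'E'
from h import *
p,d=read_camera("side");im=p[:,:,::-1]
cv2.imwrite("pics/side3.png",cv2.resize(im[120:290,200:390],None,fx=3.5,fy=3.5,interpolation=cv2.INTER_CUBIC))
E
```

```text
time: 6.18
tool_pos: [0.5695, -0.02, 0.1745]
tool_rot: [-1.572, -0.008, 0.147]
contact_force: [4.3, 3.0, 10.2]
opening: 0.0095
```

View pics/side3.png

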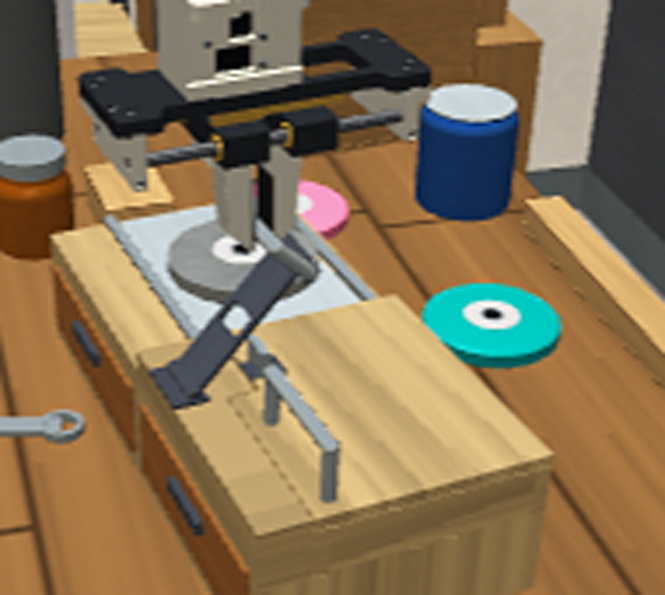

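```bash
python3 -m creep '[{"dx":-0.0143,"dy":-0.0055,"dz":0,"rx":0,"ry":0,"rz":0,"gripper":0.05},{"dx":-0.0292,"dy":-0.009,"dz":0,"rx":0,"ry":0,"rz":0,"gripper":0.05},{"dx":-0.0445,"dy":-0.0103,"dz":0,"rx":0,"ry":0,"rz":0,"gripper":0.05},{"dx":-0.0598,"dy":-0.0096,"dz":0,"rx":0,"ry":0,"rz":0,"gripper":0.05},{"dx":-0.0598,"dy":-0.0096,"dz":0,"rx":0,"ry":0,"rz":0,"gripper":0.05}]' 15
python3 - <<'E'
from h import *
for n in("side","wrist"):
    p,d=read_camera(n);im=p[:,:,::-1]
    if n=="side": im=cv2.resize(im[120:290,180:370],None,fx=3.5,fy=3.5,interpolation=cv2.INTER_CUBIC)
    cv2.imwrite(f"pics/{n}4.png",im)
E
```

```text
time: 6.85
tool_pos: [0.5076, -0.0291, 0.1819]
tool_rot: [-1.571, -0.001, 0.147]
contact_force: [-1.9, 0.6, 8.4]
opening: 0.0092
```

View pics/side4.png

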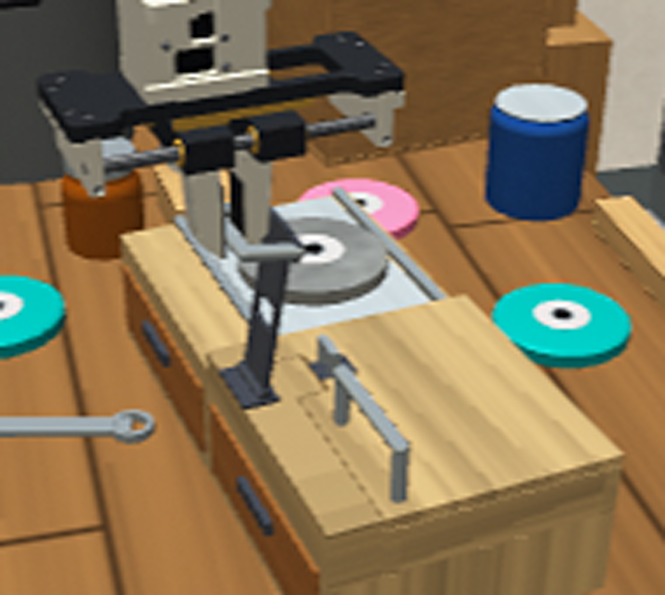

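View pics/wrist4.png

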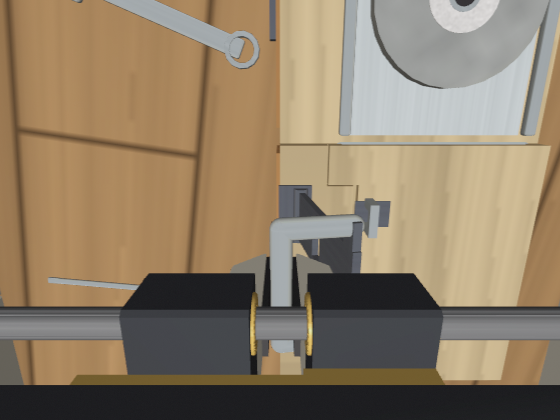

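```bash
python3 -m creep '[{"dx":0,"dy":0,"dz":0,"rx":0,"ry":0,"rz":0,"gripper":0.2},{"dx":0,"dy":0,"dz":0,"rx":0,"ry":0,"rz":0,"gripper":0.2},{"dx":0,"dy":0,"dz":0,"rx":0,"ry":0,"rz":0,"gripper":0.2},{"dx":0,"dy":-0.02,"dz":0,"rx":0,"ry":0,"rz":0,"gripper":0.2},{"dx":0,"dy":-0.04,"dz":0,"rx":0,"ry":0,"rz":0,"gripper":0.2},{"dx":0,"dy":-0.062,"dz":0,"rx":0,"ry":0,"rz":0,"gripper":0.2},{"dx":0,"dy":-0.062,"dz":0,"rx":0,"ry":0,"rz":0,"gripper":0.2},{"dx":0.04,"dy":-0.062,"dz":0,"rx":0,"ry":0,"rz":0,"gripper":0},{"dx":0.08,"dy":-0.062,"dz":0,"rx":0,"ry":0,"rz":0,"gripper":0},{"dx":0.08,"dy":-0.062,"dz":0,"rx":0,"ry":0,"rz":0,"gripper":0}]' 15
python3 - <<'E'
from h import *
s=status.observe();print(w2c(s['tool_pos']).round(1))
for n in("side","wrist"):
    p,d=read_camera(n);im=p[:,:,::-1]
    if n=="side": im=cv2.resize(im[100:290,180:370],None,fx=3,fy=3,interpolation=cv2.INTER_CUBIC)
    cv2.imwrite(f"pics/{n}5.png",im)
E
```

```text
time: 8.2
tool_pos: [0.5883, -0.0168, 0.2401]
tool_rot: [-1.57, 0.003, 0.148]
contact_force: [0.1, -0.2, -0.9]
opening: 0.0008
[-11.9 -49.8 240.1]
```

View pics/side5.png

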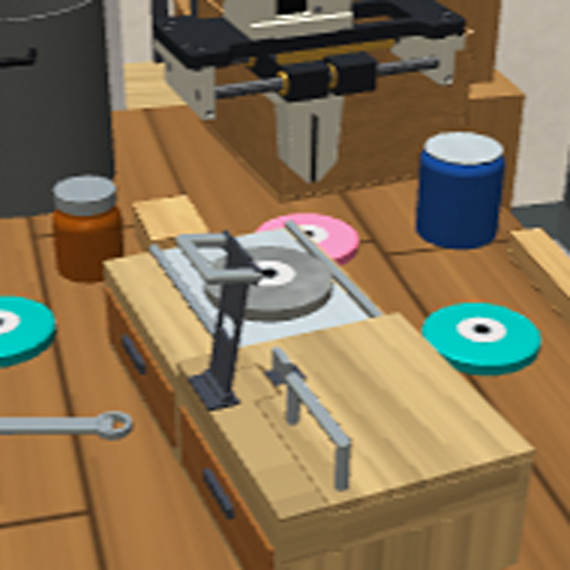

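View pics/wrist5.png

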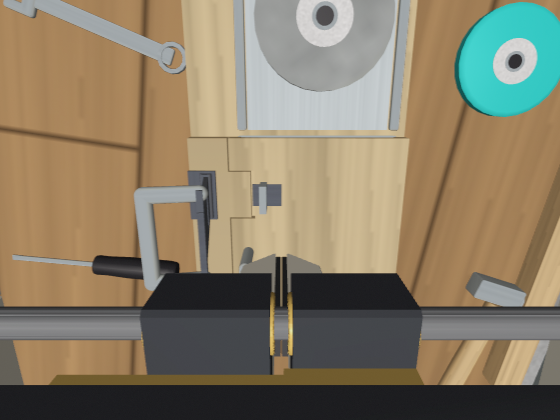

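```bash
python3 -m creep '[{"dx":0,"dy":0.05,"dz":0,"rx":0,"ry":0,"rz":0,"gripper":0},{"dx":0,"dy":0.094,"dz":0,"rx":0,"ry":0,"rz":0,"gripper":0},{"dx":-0.02,"dy":0.094,"dz":0,"rx":0,"ry":0,"rz":0,"gripper":0},{"dx":-0.035,"dy":0.094,"dz":0,"rx":0,"ry":0,"rz":0,"gripper":0},{"dx":-0.05,"dy":0.094,"dz":0,"rx":0,"ry":0,"rz":0,"gripper":0},{"dx":-0.065,"dy":0.094,"dz":0,"rx":0,"ry":0,"rz":0,"gripper":0},{"dx":-0.08,"dy":0.096,"dz":0,"rx":0,"ry":0,"rz":0,"gripper":0},{"dx":-0.095,"dy":0.1,"dz":0,"rx":0,"ry":0,"rz":0,"gripper":0},{"dx":-0.108,"dy":0.102,"dz":0,"rx":0,"ry":0,"rz":0,"gripper":0},{"dx":-0.118,"dy":0.104,"dz":0,"rx":0,"ry":0,"rz":0,"gripper":0},{"dx":-0.126,"dy":0.104,"dz":0,"rx":0,"ry":0,"rz":0,"gripper":0},{"dx":-0.126,"dy":0.104,"dz":0,"rx":0,"ry":0,"rz":0,"gripper":0}]'
python3 - <<'E'
from h import *
s=status.observe();print(w2c(s['tool_pos']).round(1))
for n in("side","wrist"):
    p,d=read_camera(n);im=p[:,:,::-1]
    if n=="side": im=cv2.resize(im[100:290,160:350],None,fx=3,fy=3,interpolation=cv2.INTER_CUBIC)
    cv2.imwrite(f"pics/{n}6.png",im)
E
```

```text
time: 9.8
tool_pos: [0.4621, -0.0357, 0.1389]
tool_rot: [-1.571, 0.0, 0.147]
contact_force: [0.3, 0.5, -0.6]
opening: 0.0004
[-139.5  -50.   138.9]
```

View pics/side6.png

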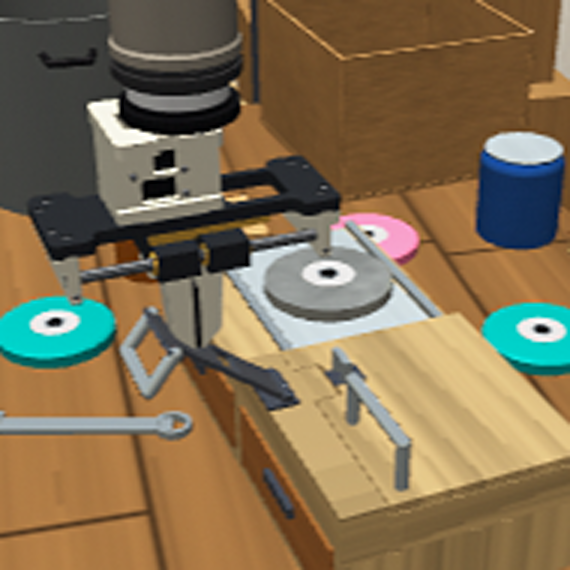

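View pics/wrist6.png

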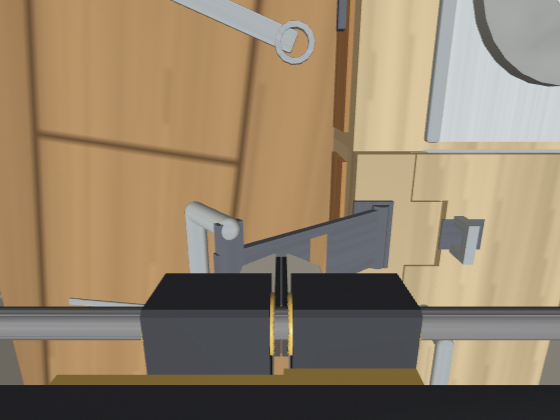

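```bash
python3 -m creep '[{"dx":0.005,"dy":-0.04,"dz":0,"rx":0,"ry":0,"rz":0,"gripper":0},{"dx":0.01,"dy":-0.09,"dz":0,"rx":0,"ry":0,"rz":0,"gripper":0.4},{"dx":0.05,"dy":-0.09,"dz":-0.04,"rx":0,"ry":0,"rz":0,"gripper":0.4},{"dx":0.0945,"dy":-0.09,"dz":-0.08,"rx":0,"ry":0,"rz":0,"gripper":0.4},{"dx":0.0945,"dy":-0.07,"dz":-0.095,"rx":0,"ry":0,"rz":0,"gripper":0.4},{"dx":0.0945,"dy":-0.07,"dz":-0.095,"rx":0,"ry":0,"rz":0,"gripper":0.4},{"dx":0.0945,"dy":-0.07,"dz":-0.095,"rx":0,"ry":0,"rz":0,"gripper":0.4}]' 15
python3 - <<'E'
from h import *
s=status.observe();print(w2c(s['tool_pos']).round(1), delta(c2w((-45,-145,103.5)),YAW))
p,d=read_camera("top");im=p[:,:,::-1];cv2.imwrite("pics/top7.png",cv2.resize(im[120:320,140:380],None,fx=3,fy=3))
p,d=read_camera("wrist");im=p[:,:,::-1].copy()
for q in[(-45,-105,139),(-45,-185,139)]:
    u=proj(c2w(q),*pose("wrist",s)).round().astype(int);cv2.circle(im,tuple(map(int,u)),4,(0,0,255),1)
cv2.imwrite("pics/wrist7.png",im)
import math
for th in range(0,95,8):
    a=math.radians(th)+math.atan2(43,140);r=math.hypot(140,43)
    x=95-r*math.cos(a)+45;z=96+r*math.sin(a)-139
    print(th,round(x/1000,4),round(-z/1000,4))
E
```

```text
time: 10.78
tool_pos: [0.5699, -0.1152, 0.2093]
tool_rot: [-1.571, -0.0, 0.147]
contact_force: [0.0, 0.8, 0.2]
opening: 0.0369
[ -44.5 -144.4  209.3] (array([-0.0005,  0.1058, -0.0006]), array([-0.,  0.,  0.]))
0 0.0 -0.0
8 0.0073 -0.0191
16 0.0173 -0.0369
24 0.0296 -0.0532
32 0.0441 -0.0677
40 0.0604 -0.0799
48 0.0783 -0.0898
56 0.0974 -0.0971
64 0.1173 -0.1017
72 0.1376 -0.1034
80 0.158 -0.1023
88 0.1781 -0.0984
```

View pics/wrist7.png

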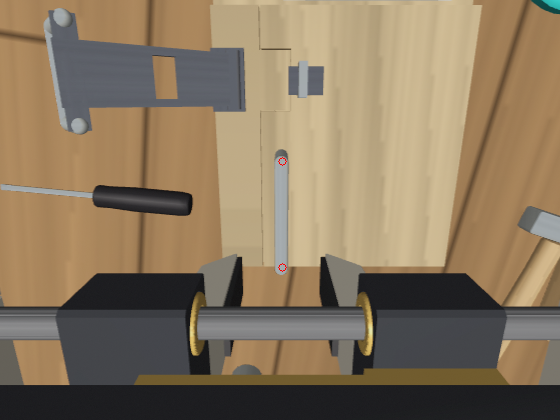

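View pics/top7.png

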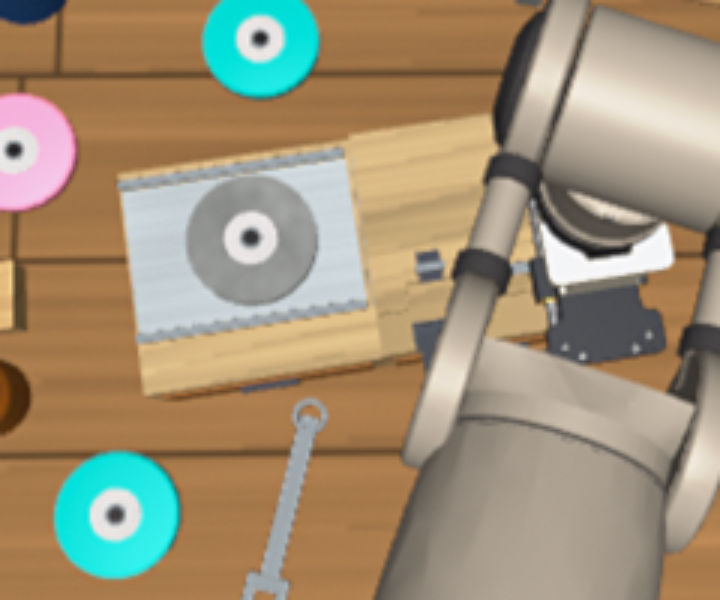

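```bash
python3 -m creep '[{"dx":0,"dy":0.04,"dz":0,"rx":0,"ry":0,"rz":0,"gripper":0.4},{"dx":0,"dy":0.08,"dz":0,"rx":0,"ry":0,"rz":0,"gripper":0.4},{"dx":0,"dy":0.106,"dz":0,"rx":0,"ry":0,"rz":0,"gripper":0.4},{"dx":0,"dy":0.106,"dz":0,"rx":0,"ry":0,"rz":0,"gripper":0.4},{"dx":0,"dy":0.106,"dz":0,"rx":0,"ry":0,"rz":0,"gripper":0.05},{"dx":0,"dy":0.106,"dz":0,"rx":0,"ry":0,"rz":0,"gripper":0.05},{"dx":0,"dy":0.106,"dz":0,"rx":0,"ry":0,"rz":0,"gripper":0.05},{"dx":0,"dy":0.106,"dz":0,"rx":0,"ry":0,"rz":0,"gripper":0.05},{"dx":0,"dy":0.106,"dz":0,"rx":0,"ry":0,"rz":0,"gripper":0.05}]' 20
```

```text
time: 12.0
tool_pos: [0.5705, -0.116, 0.1037]
tool_rot: [-1.572, -0.001, 0.147]
contact_force: [-1.0, -0.1, 6.5]
opening: 0.009
```

```bash
python3 -m creep '[{"dx":0.0073,"dy":-0.0191,"dz":0,"rx":0,"ry":0,"rz":0,"gripper":0.05},{"dx":0.0173,"dy":-0.0369,"dz":0,"rx":0,"ry":0,"rz":0,"gripper":0.05},{"dx":0.0296,"dy":-0.0532,"dz":0,"rx":0,"ry":0,"rz":0,"gripper":0.05},{"dx":0.0441,"dy":-0.0677,"dz":0,"rx":0,"ry":0,"rz":0,"gripper":0.05},{"dx":0.0604,"dy":-0.0799,"dz":0,"rx":0,"ry":0,"rz":0,"gripper":0.05},{"dx":0.0783,"dy":-0.0898,"dz":0,"rx":0,"ry":0,"rz":0,"gripper":0.05},{"dx":0.0783,"dy":-0.0898,"dz":0,"rx":0,"ry":0,"rz":0,"gripper":0.05}]'
python3 - <<'E'
from h import *
s=status.observe();print(w2c(s['tool_pos']).round(1))
for n in("side",):
    p,d=read_camera(n);im=p[:,:,::-1]
    im=cv2.resize(im[80:310,190:400],None,fx=2.5,fy=2.5,interpolation=cv2.INTER_CUBIC)
    cv2.imwrite(f"pics/{n}8.png",im)
E
```

```text
time: 12.88
tool_pos: [0.6478, -0.1047, 0.1956]
tool_rot: [-1.573, -0.001, 0.147]
contact_force: [-7.1, 0.0, 16.6]
opening: 0.0091
[  34.1 -145.5  195.6]
```

View pics/side8.png

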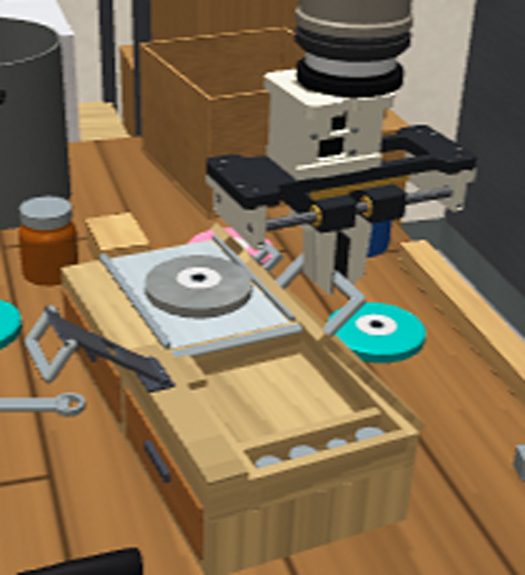

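```bash
python3 -m creep '[{"dx":0.0191,"dy":-0.0073,"dz":0,"rx":0,"ry":0,"rz":0,"gripper":0.05},{"dx":0.039,"dy":-0.0119,"dz":0,"rx":0,"ry":0,"rz":0,"gripper":0.05},{"dx":0.0593,"dy":-0.0136,"dz":0,"rx":0,"ry":0,"rz":0,"gripper":0.05},{"dx":0.0593,"dy":-0.0136,"dz":0,"rx":0,"ry":0,"rz":0,"gripper":0.05},{"dx":0.0593,"dy":-0.0136,"dz":0,"rx":0,"ry":0,"rz":0,"gripper":0.25},{"dx":0.0593,"dy":-0.0136,"dz":0,"rx":0,"ry":0,"rz":0,"gripper":0.25},{"dx":0.0593,"dy":-0.0136,"dz":0,"rx":0,"ry":0,"rz":0,"gripper":0.25},{"dx":0.0593,"dy":-0.035,"dz":0,"rx":0,"ry":0,"rz":0,"gripper":0.25},{"dx":0.0593,"dy":-0.06,"dz":0,"rx":0,"ry":0,"rz":0,"gripper":0.25},{"dx":0.0593,"dy":-0.075,"dz":0,"rx":0,"ry":0,"rz":0,"gripper":0.25},{"dx":0.0593,"dy":-0.075,"dz":0,"rx":0,"ry":0,"rz":0,"gripper":0.25}]'
python3 - <<'E'
from h import *
s=status.observe();print(w2c(s['tool_pos']).round(1))
for n in("side","wrist"):
    p,d=read_camera(n);im=p[:,:,::-1]
    if n=="side":im=cv2.resize(im[60:310,190:420],None,fx=2.4,fy=2.4,interpolation=cv2.INTER_CUBIC)
    cv2.imwrite(f"pics/{n}9.png",im)
E
```

```text
time: 14.3
tool_pos: [0.7066, -0.0958, 0.2688]
tool_rot: [-1.572, -0.002, 0.147]
contact_force: [0.8, -0.4, 0.6]
opening: 0.0233
[  93.5 -145.2  268.8]
```

View pics/side9.png

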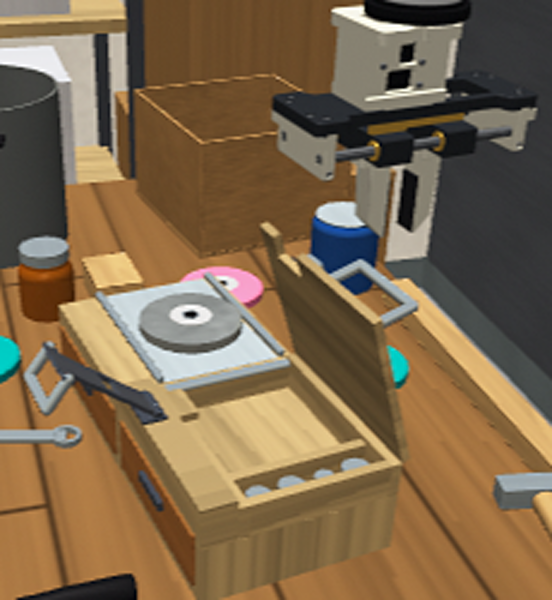

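View pics/wrist9.png

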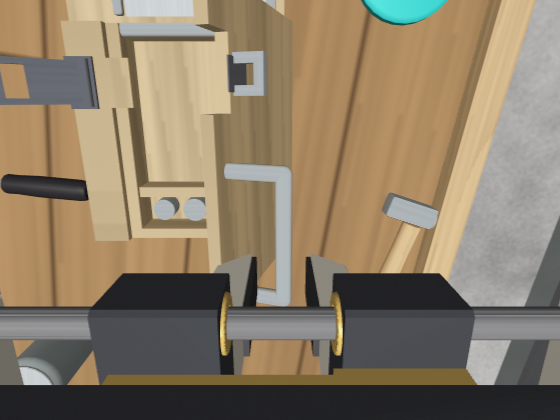

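```bash
python3 -m creep '[{"dx":-0.05,"dy":0,"dz":0,"rx":0,"ry":0,"rz":0,"gripper":0.25},{"dx":-0.1,"dy":0,"dz":0.035,"rx":0,"ry":0,"rz":0,"gripper":0},{"dx":-0.1,"dy":0.03,"dz":0.035,"rx":0,"ry":0,"rz":0,"gripper":0},{"dx":-0.1,"dy":0.083,"dz":0.035,"rx":0,"ry":0,"rz":0,"gripper":0},{"dx":-0.1,"dy":0.083,"dz":0.035,"rx":0,"ry":0,"rz":0,"gripper":0},{"dx":-0.08,"dy":0.083,"dz":0.035,"rx":0,"ry":0,"rz":0,"gripper":0},{"dx":-0.065,"dy":0.083,"dz":0.035,"rx":0,"ry":0,"rz":0,"gripper":0},{"dx":-0.05,"dy":0.083,"dz":0.035,"rx":0,"ry":0,"rz":0,"gripper":0},{"dx":-0.04,"dy":0.083,"dz":0.035,"rx":0,"ry":0,"rz":0,"gripper":0},{"dx":-0.03,"dy":0.083,"dz":0.035,"rx":0,"ry":0,"rz":0,"gripper":0},{"dx":-0.02,"dy":0.083,"dz":0.035,"rx":0,"ry":0,"rz":0,"gripper":0},{"dx":-0.01,"dy":0.083,"dz":0.035,"rx":0,"ry":0,"rz":0,"gripper":0},{"dx":0,"dy":0.083,"dz":0.035,"rx":0,"ry":0,"rz":0,"gripper":0},{"dx":0,"dy":0.083,"dz":0.035,"rx":0,"ry":0,"rz":0,"gripper":0}]'
python3 - <<'E'
from h import *
s=status.observe();print(w2c(s['tool_pos']).round(1))
for n in("side","wrist"):
    p,d=read_camera(n);im=p[:,:,::-1]
    if n=="side":im=cv2.resize(im[60:310,190:420],None,fx=2.4,fy=2.4,interpolation=cv2.INTER_CUBIC)
    cv2.imwrite(f"pics/{n}10.png",im)
E
```

```text
time: 16.15
tool_pos: [0.7017, -0.0608, 0.1838]
tool_rot: [-1.571, -0.0, 0.147]
contact_force: [0.5, -0.1, 0.7]
opening: 0.0005
[  93.9 -109.9  183.8]
```

View pics/side10.png

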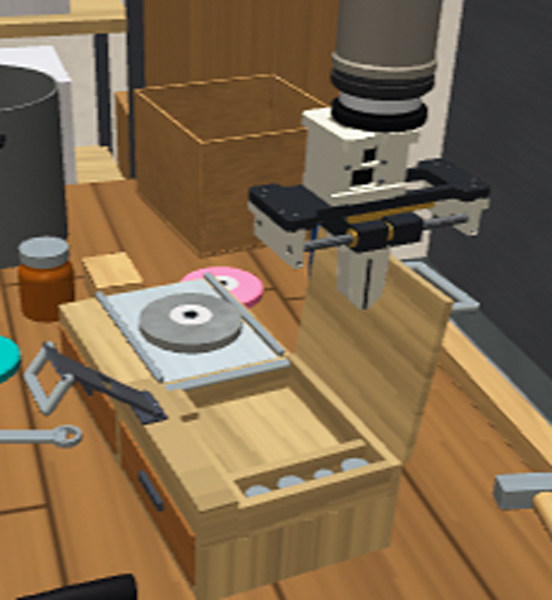

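```bash
python3 -m creep '[{"dx":-0.04,"dy":0,"dz":0,"rx":0,"ry":0,"rz":0,"gripper":0},{"dx":-0.076,"dy":-0.03,"dz":0,"rx":0,"ry":0,"rz":0,"gripper":0},{"dx":-0.076,"dy":-0.06,"dz":0.04,"rx":0,"ry":0,"rz":0,"gripper":0},{"dx":-0.076,"dy":-0.06,"dz":0.09,"rx":0,"ry":-0.15,"rz":0,"gripper":0},{"dx":-0.076,"dy":-0.06,"dz":0.14,"rx":0,"ry":-0.3,"rz":0,"gripper":0},{"dx":-0.076,"dy":-0.06,"dz":0.19,"rx":0,"ry":-0.45,"rz":0,"gripper":0},{"dx":-0.076,"dy":-0.06,"dz":0.24,"rx":0,"ry":-0.6,"rz":0,"gripper":0},{"dx":-0.076,"dy":-0.06,"dz":0.28,"rx":0,"ry":-0.75,"rz":0,"gripper":0},{"dx":-0.076,"dy":-0.06,"dz":0.28,"rx":0,"ry":-0.9,"rz":0,"gripper":0},{"dx":-0.076,"dy":-0.06,"dz":0.28,"rx":0,"ry":-1.05,"rz":0,"gripper":0},{"dx":-0.076,"dy":-0.06,"dz":0.28,"rx":0,"ry":-1.2,"rz":0,"gripper":0},{"dx":-0.076,"dy":-0.06,"dz":0.28,"rx":0,"ry":-1.35,"rz":0,"gripper":0},{"dx":-0.076,"dy":-0.06,"dz":0.28,"rx":0,"ry":-1.5,"rz":0,"gripper":0},{"dx":-0.076,"dy":-0.06,"dz":0.28,"rx":0,"ry":-1.571,"rz":0,"gripper":0},{"dx":-0.076,"dy":-0.06,"dz":0.28,"rx":0,"ry":-1.571,"rz":0,"gripper":0}]'
python3 - <<'E'
from h import *
s=status.observe();print(w2c(s['tool_pos']).round(1),s['qpos'].round(2))
c=pose("wrist",s)
p,d=read_camera("wrist");cv2.imwrite("pics/wrist11.png",p[:,:,::-1])
p2,d2=read_camera("top");im=p2[:,:,::-1];cv2.imwrite("pics/top11.png",cv2.resize(im[120:320,120:380],None,fx=3,fy=3))
ps,ds=read_camera("side");cv2.imwrite("pics/side11.png",ps[:,:,::-1])
Pw=cloud(ds,*pose("side"));Q=(Pw-C0)@rot([0,0,YAW])*1000
m=(Q[...,1]>-190)&(Q[...,1]<-10)&(Q[...,2]>120)&(Q[...,2]<235)&(Q[...,0]>40)&(Q[...,0]<150)
import numpy as np
q=Q[m];A=np.polyfit(q[:,2],q[:,0],1);print(len(q),"lid lean deg",np.degrees(np.arctan(A[0])),"x at z96",np.polyval(A,96))
print(delta(c2w((18,170,147)),YAW+np.pi/2,0.349))
print(delta(c2w((18,170,73.4)),YAW+np.pi/2,0.349))
E
```

```text
time: 18.12
tool_pos: [0.5848, 0.2049, 0.2448]
tool_rot: [-1.571, -0.0, 1.717]
contact_force: [0.2, -0.2, 0.7]
opening: 0.0005
[ 17.1 170.  244.8] [ 0.21  0.5   1.17  0.    1.48 -1.5 ]
2543 lid lean deg 9.454450293300427 x at z96 92.082795659569
(array([ 0.    ,  0.0977, -0.0009]), array([ 0.   , -0.001,  0.349]))
(array([ 0.    ,  0.1713, -0.0009]), array([ 0.   , -0.001,  0.349]))
```

View pics/wrist11.png

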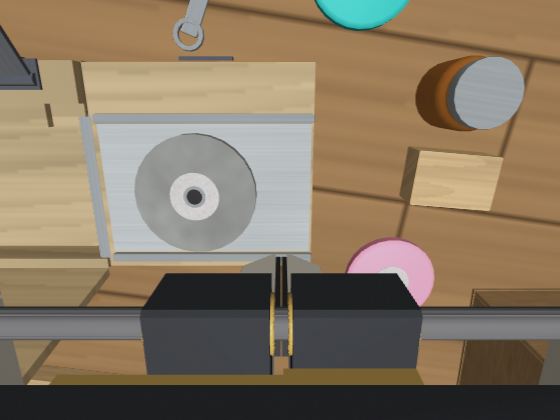

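View pics/side11.png

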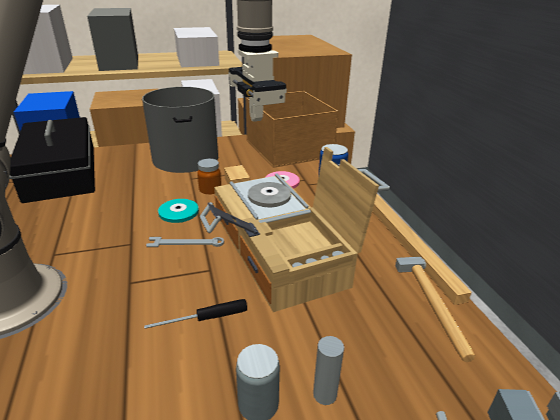

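```bash
python3 - <<'E'
from h import *
s=status.observe();c=pose("wrist",s)
a=w2c(ray((195.5,192),.108,*c));print(a.round(1), w2c(ray((194,197),.108,*c)).round(1))
E
python3 -m creep '[{"dx":0,"dy":0.04,"dz":0,"rx":0,"ry":0,"rz":0.12,"gripper":0},{"dx":0,"dy":0.07,"dz":0,"rx":0,"ry":0,"rz":0.24,"gripper":0},{"dx":0,"dy":0.098,"dz":0,"rx":0,"ry":0,"rz":0.349,"gripper":0},{"dx":0,"dy":0.125,"dz":0,"rx":0,"ry":0,"rz":0.349,"gripper":0},{"dx":0,"dy":0.155,"dz":0,"rx":0,"ry":0,"rz":0.349,"gripper":0},{"dx":0,"dy":0.168,"dz":0,"rx":0,"ry":0,"rz":0.349,"gripper":0},{"dx":0,"dy":0.168,"dz":0,"rx":0,"ry":0,"rz":0.349,"gripper":0}]'
python3 - <<'E'
from h import *
s=status.observe();print(w2c(s['tool_pos']).round(1))
Rt=rot(s['tool_rot']);print("tips",w2c(s['tool_pos']-Rt[:,1]*.024).round(1))
p,d=read_camera("wrist");cv2.imwrite("pics/wrist12.png",p[:,:,::-1])
ps,ds=read_camera("side");cv2.imwrite("pics/side12.png",cv2.resize(ps[90:260,200:350,::-1],None,fx=3.5,fy=3.5,interpolation=cv2.INTER_CUBIC))
E
```

```text
[ 14.5  93.5 108. ] [ 19.1  91.8 108. ]
time: 19.15
tool_pos: [0.5846, 0.2046, 0.0761]
tool_rot: [-1.57, 0.349, 1.718]
contact_force: [-0.7, -0.0, 0.4]
opening: 0.0005
[ 16.9 169.8  76.1]
tips [ 16.9 178.   98.7]
```

View pics/wrist12.png

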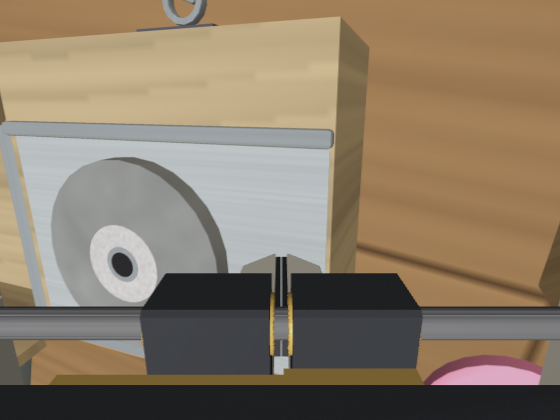

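View pics/side12.png

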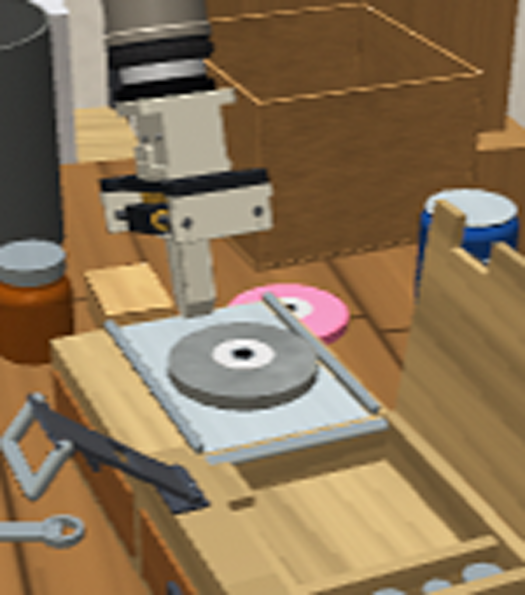

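```bash
python3 -m creep '[{"dx":0.0007,"dy":0.0019,"dz":0,"rx":0,"ry":0,"rz":0,"gripper":0},{"dx":-0.009,"dy":0.0053,"dz":0,"rx":0,"ry":0,"rz":0,"gripper":0},{"dx":-0.018,"dy":0.0087,"dz":0,"rx":0,"ry":0,"rz":0,"gripper":0},{"dx":-0.0275,"dy":0.0122,"dz":0,"rx":0,"ry":0,"rz":0,"gripper":0},{"dx":-0.037,"dy":0.0156,"dz":0,"rx":0,"ry":0,"rz":0,"gripper":0},{"dx":-0.0463,"dy":0.019,"dz":0,"rx":0,"ry":0,"rz":0,"gripper":0},{"dx":-0.0557,"dy":0.0224,"dz":0,"rx":0,"ry":0,"rz":0,"gripper":0},{"dx":-0.0651,"dy":0.0258,"dz":0,"rx":0,"ry":0,"rz":0,"gripper":0},{"dx":-0.0745,"dy":0.0293,"dz":0,"rx":0,"ry":0,"rz":0,"gripper":0},{"dx":-0.0839,"dy":0.0327,"dz":0,"rx":0,"ry":0,"rz":0,"gripper":0},{"dx":-0.0839,"dy":0.0327,"dz":0,"rx":0,"ry":0,"rz":0,"gripper":0}]'
python3 - <<'E'
from h import *
s=status.observe();print(w2c(s['tool_pos']).round(1))
Rt=rot(s['tool_rot']);print("tips",w2c(s['tool_pos']-Rt[:,1]*.024).round(1))
ps,ds=read_camera("side");cv2.imwrite("pics/side13.png",cv2.resize(ps[90:260,200:350,::-1],None,fx=3.5,fy=3.5,interpolation=cv2.INTER_CUBIC))
E
```

```text
time: 20.62
tool_pos: [0.598, 0.1144, 0.0745]
tool_rot: [-1.57, 0.35, 1.717]
contact_force: [-0.0, 0.6, 0.8]
opening: 0.0004
[16.9 78.6 74.5]
tips [16.9 86.8 97. ]
```

View pics/side13.png

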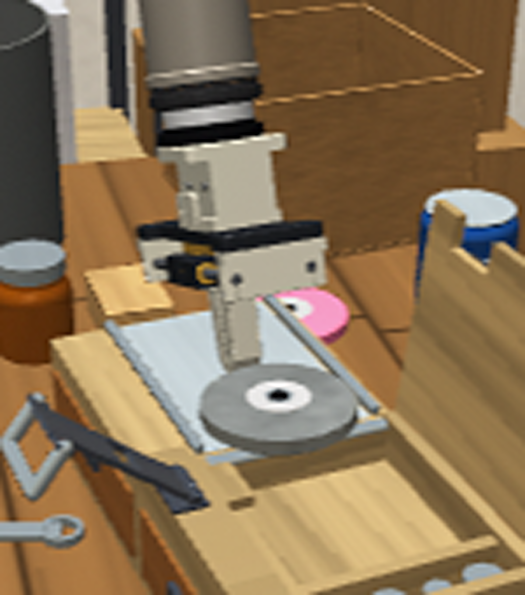

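```bash
python3 -m creep '[{"dx":-0.0094,"dy":0.0034,"dz":0,"rx":0,"ry":0,"rz":0,"gripper":0},{"dx":-0.0188,"dy":0.0068,"dz":0,"rx":0,"ry":0,"rz":0,"gripper":0},{"dx":-0.0282,"dy":0.0103,"dz":0,"rx":0,"ry":0,"rz":0,"gripper":0},{"dx":-0.0376,"dy":0.0137,"dz":0,"rx":0,"ry":0,"rz":0,"gripper":0},{"dx":-0.047,"dy":0.0171,"dz":0,"rx":0,"ry":0,"rz":0,"gripper":0},{"dx":-0.0564,"dy":0.0205,"dz":0,"rx":0,"ry":0,"rz":0,"gripper":0},{"dx":-0.0658,"dy":0.0239,"dz":0,"rx":0,"ry":0,"rz":0,"gripper":0},{"dx":-0.0705,"dy":0.0257,"dz":0,"rx":0,"ry":0,"rz":0,"gripper":0},{"dx":-0.0705,"dy":0.0257,"dz":0,"rx":0,"ry":0,"rz":0,"gripper":0}]'
python3 - <<'E'
from h import *
s=status.observe();print(w2c(s['tool_pos']).round(1))
Rt=rot(s['tool_rot']);print("tips",w2c(s['tool_pos']-Rt[:,1]*.024).round(1))
ps,ds=read_camera("side");cv2.imwrite("pics/side14.png",cv2.resize(ps[110:280,200:370,::-1],None,fx=3.5,fy=3.5,interpolation=cv2.INTER_CUBIC))
E
```

```text
time: 21.8
tool_pos: [0.6103, 0.0412, 0.0767]
tool_rot: [-1.575, 0.35, 1.717]
contact_force: [-0.0, -0.0, -0.4]
opening: 0.0002
[18.4  4.4 76.7]
tips [18.3 12.6 99.2]
```

View pics/side14.png

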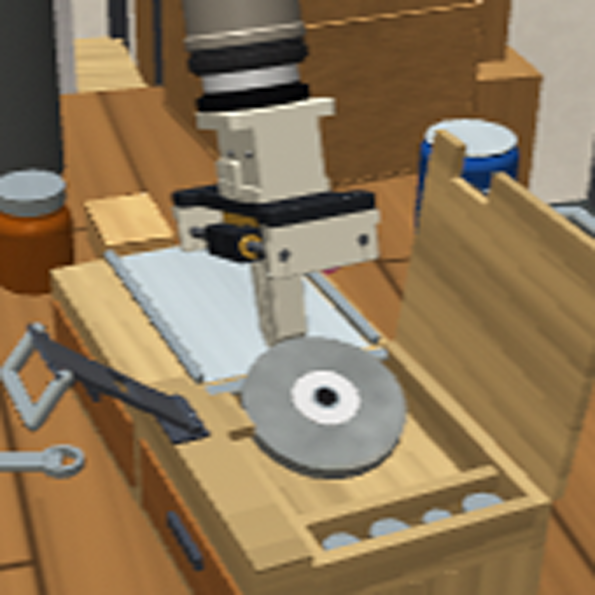

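```bash
python3 -m creep '[{"dx":-0.0047,"dy":0.0017,"dz":0,"rx":0,"ry":0,"rz":0,"gripper":0},{"dx":-0.0094,"dy":0.0034,"dz":0,"rx":0,"ry":0,"rz":0,"gripper":0},{"dx":-0.0141,"dy":0.0051,"dz":0,"rx":0,"ry":0,"rz":0,"gripper":0},{"dx":-0.0188,"dy":0.0068,"dz":0,"rx":0,"ry":0,"rz":0,"gripper":0},{"dx":-0.0188,"dy":0.0068,"dz":0,"rx":0,"ry":0,"rz":0,"gripper":0}]'
python3 - <<'E'
from h import *
s=status.observe();print(w2c(s['tool_pos']).round(1))
Rt=rot(s['tool_rot']);print("tips",w2c(s['tool_pos']-Rt[:,1]*.024).round(1))
ps,ds=read_camera("side");cv2.imwrite("pics/side15.png",cv2.resize(ps[110:280,200:370,::-1],None,fx=3.5,fy=3.5,interpolation=cv2.INTER_CUBIC))
E
```

```text
time: 22.48
tool_pos: [0.612, 0.021, 0.0745]
tool_rot: [-1.571, 0.349, 1.717]
contact_force: [0.2, 0.1, 0.4]
opening: 0.0002
[ 17.1 -15.9  74.5]
tips [17.1 -7.6 97.1]
```

View pics/side15.png

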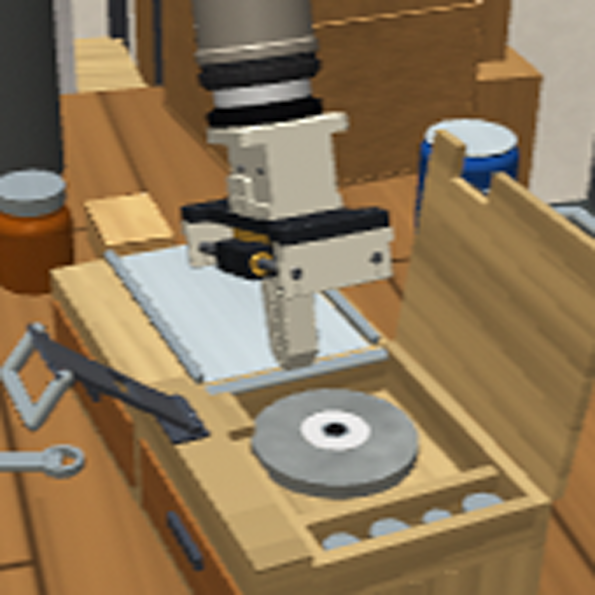

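```bash
python3 -m creep '[{"dx":0.01,"dy":-0.025,"dz":0,"rx":0,"ry":0,"rz":0,"gripper":0},{"dx":0.01,"dy":-0.07,"dz":0,"rx":0,"ry":0,"rz":0,"gripper":0},{"dx":0.04,"dy":-0.12,"dz":0,"rx":0,"ry":0,"rz":0,"gripper":0},{"dx":0.09,"dy":-0.15,"dz":0,"rx":0,"ry":0,"rz":0,"gripper":0},{"dx":0.13,"dy":-0.16,"dz":0,"rx":0,"ry":0,"rz":0,"gripper":0},{"dx":0.13,"dy":-0.16,"dz":0,"rx":0,"ry":0,"rz":0,"gripper":0}]'
python3 - <<'E'
from h import *
s=status.observe();print(w2c(s['tool_pos']).round(1))
for n in("side","top","wrist"):
    p,d=read_camera(n);cv2.imwrite(f"pics/{n}16.png",p[:,:,::-1])
    Q=(cloud(d,*pose(n,s))-C0)@rot([0,0,YAW])*1000
    hsv=cv2.cvtColor(p,cv2.COLOR_RGB2HSV)
    m=(hsv[...,1]<40)&(Q[...,0]>-48)&(Q[...,0]<83)&(Q[...,1]>-146)&(Q[...,1]<-12)&(Q[...,2]>64)&(Q[...,2]<95)&(d>0)
    q=Q[m]
    if len(q)>50:
        A=np.c_[q[:,:2],np.ones(len(q))];t=q[:,2]>q[:,2].mean()-5
        co=np.linalg.lstsq(A[t],q[t,2],rcond=None)[0];r=cv2.minEnclosingCircle(q[t,:2].astype(np.float32))
        print(n,len(q),"slope deg",np.degrees(co[:2]).round(2),"z med",np.median(q[t,2]).round(1),"circle",r)
    if n=="side":
        m=(Q[...,1]>-190)&(Q[...,1]<-10)&(Q[...,2]>120)&(Q[...,2]<235)&(Q[...,0]>40)&(Q[...,0]<150)
        q=Q[m];B=np.polyfit(q[:,2],q[:,0],1);print("lid lean",np.degrees(np.arctan(B[0])))
        m=(hsv[...,2]<110)&(Q[...,1]>-66)&(Q[...,1]<-34)&(Q[...,2]>120)&(Q[...,2]<200)&(Q[...,0]>-190)&(Q[...,0]<-85)
        q=Q[m];B=np.polyfit(q[:,0],q[:,2],1);print("hasp",len(q),np.pi+np.arctan(B[0]))
E
```

```text
time: 23.28
tool_pos: [0.5853, 0.1998, 0.18]
tool_rot: [-1.57, 0.349, 1.722]
contact_force: [0.4, -0.6, 0.1]
opening: 0.0005
[ 16.8 164.9 180. ]
side 1158 slope deg [0.27 1.19] z med 79.7 circle ((12.564499855041504, -58.34255599975586), 63.786834716796875)
lid lean 9.099794398611149
hasp 201 2.472294222482515
top 1345 slope deg [0.14 0.2 ] z med 80.9 circle ((18.85226821899414, -65.11834716796875), 54.37134552001953)
wrist 6823 slope deg [ 0.23 -0.2 ] z med 80.0 circle ((18.118179321289062, -62.00689697265625), 55.17266845703125)
```

View pics/side16.png

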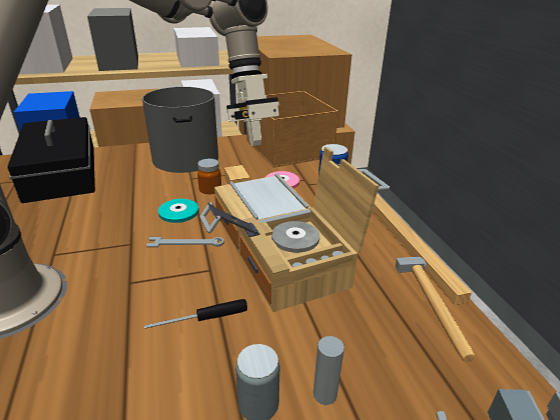

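View pics/top16.png

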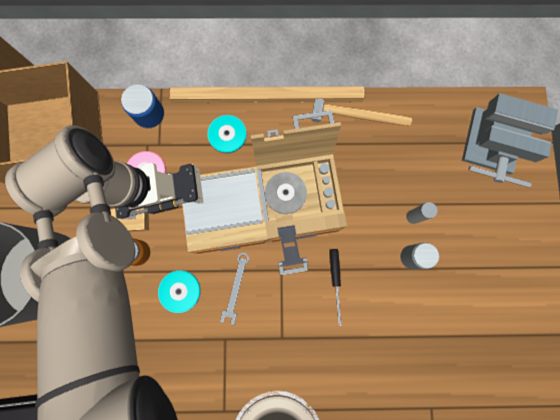

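```bash
python3 -c "
from cell import robot
print(robot.hand_in())"
```

```text
the job is handed in; nothing more can be done
None
```

I did the steps in the order asked and handed the job in after about 23.4 s; the hand-in gives no verdict. I lifted the hasp off its staple and pushed it over, raised the lid, then slid the wheel along the deck and over the lip into the tray.

- **Wheel:** The wrist and top cameras put its top at z 80 to 81 mm with a tilt of about 0.2°, so it lies flat on the tray floor. It sits at about (18, -63) mm in the chest frame, just inside the lip-side wall.
- **Hasp and lid:** The hasp measures about 2.47 rad, and the lid leans back about 9° past upright, or 1.73 rad.
- **Surroundings:** By eye in the last pictures, the tools and look-alikes I can see are where they started. The gripper hides the offcut and part of the jar and pink disc in the top view. The arm was clear of everything.

**Checks that failed or disagreed:**
- **Fingertip position:** The first grip on the hasp bar closed on nothing. The cameras showed the fingertips about 24 mm behind the reported TCP, not 17 mm ahead of it as stated. I used the measured value for everything after that.
- **Side-camera fit of the wheel:** It gave a tilt of 1.2° and an oversized circle, probably because nearby metal was caught in the colour mask. I trusted the wrist and top cameras instead.

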